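Lift a sample slide and hold it flush under a sloped reading head

ROBOT

A 6-joint arm with a two-finger parallel gripper is mounted at the origin on the work surface. World frame = base frame: x ahead of the robot, y to its left, z up, the work surface at z = 0. Lengths are in m, angles in degrees, forces in N, time in s.
With the tool pointing down it reaches from about 0.375 to 0.975 m from the base axis. Payload 3.8 kg.
Tool frame: the origin (TCP) lies at the very end of the fingers, on their centre line; the grasp point (between the pads) lies 19 mm behind it; z points along the fingers, y is the line along which they close (so a half turn about z gives the same grasp; the last joint's range is limited). The gripper opens to 88 mm and grips with 3 to 60 N. Pads are 18 mm wide; open, the fingers measure 123 mm over their backs; the gripper's body (75 mm by 187 mm) begins 45 mm behind the grasp point.
Start: joints at [64.12, 15.12, 91.902, -0, 72.978, -2.114], TCP at [0.272, 0.618, 0.239] pointing down, gripper open.
Joint ranges: [-150.88, 150.88], [-54.13, 125.18], [17.81, 147.31], [-75.09, 255.09], [0, 152.58], [-146.25, 146.25]. Speed limits (degrees/s): [147.25, 147.25, 180, 180, 180, 180].

INTERFACE

Orientations are given as [roll, pitch, yaw] about the fixed x, y, z axes, in that order (R = Rz(yaw) Ry(pitch) Rx(roll)).
In Python, from station import get_obs, grab_frame, camera_params, close_job, boxes_of, tip_of gives the robot as it stands.
- The arm moves only by the tool send_rows, never from a script. Its argument "commands" is a list of rows, each an object of numbers: "dx", "dy", "dz": the shift along the world's x, y, z in m; "turn": the turn about the world's z in degrees. In form: [{"dx": .., "dy": .., "dz": .., "turn": ..}, ...]. A call has 1 to 12 rows; each row shifts and turns the commanded pose from where the row before left it; what a row does not reach is not made up. A row lasts 1/8 s, in which the tool goes at most 62.5 mm and 10.7 degrees, less where a joint would pass 70% of its speed; a pose out of reach is approached as far as the arm can. A call with a gripper value outside its range is refused whole. "grip" is the finger opening in m, from 0 to 0.0881, set as the call begins (left out, the last holds). The fingers move at their own pace and stop on an object; "newtons" is the grip in N (left out, the last holds). Time passes only in rows, so rows that do not move let the fingers close. It gives the time, the measured TCP pose, the force, the opening and the grip force at its end, in the units of the state.
- get_obs(): the state, without advancing time (a new reading comes with each control period).
- grab_frame(name): name is "scene" or "top" or "wrist"; returns the picture (384x512x3 uint8, blue, green, red); there is no depth.
- camera_params(name): a dict with "fovy" (degrees; the focal length in pixels is half the picture's height over the tangent of half this angle, whatever the lens; pixels are square), "cx", "cy" (the principal point, pixels), "eye" and "orientation" of the camera in the world; the wrist camera has in their place "hand_eye" (4x4, takes a point from camera to tool coordinates, whose origin is the TCP and whose axes are the flange's). Camera axes: x right, y up, looking along -z (the intrinsics and any distortion apply to the point x, -y, -z); pixel columns grow to the right and rows downward; lengths in m; the calibration is good to about 2 mm. A picture is of the moment at which its call begins: read the wrist's pose just before it. camera_params takes no time and is no camera call.
- close_job(): hands the job in; it is judged then, once.
Trained networks look in the newest picture that a camera, given by its name, has taken for a name from the list of things; names that differ only in an ending like _2 or _b are one class to them, and where a whole thing is asked for, a point or a joint stands for the part that bears it (a point fixed in the world has none). Each returns a list of dicts, best first, with "p" (0 to 1); they miss things now and then, are a little off and sometimes report something else, mostly with a low value. They report only what shows in the picture. A call takes as long as a camera call. They do not tell look-alikes from the thing itself.
- boxes_of(camera, name): "pixel" ([column, row] in pixels, amid what is visible of it).
- tip_of(camera, name): "pixel" ([column, row] in pixels: a listed point, or the origin of a listed thing).
The state is a dict: "clock": time; "qpos": joint angles; "joint_vel": joint speeds; "joint_efforts": joint torques, N m; "eef_pos": TCP position; "tool_rot": TCP orientation; "wrist_force": force on the tool from outside, world axes, zero at the start; "ft_torque": the same for the moment, N m; "width": finger opening in m; "finger_force": force on a finger pad.
Only numpy, scipy, OpenCV 4.12 (cv2) and the standard library are available. Lean on these libraries where they do the work, as an engineer would, in place of code of your own. Each camera call takes 0.05 s, during which the arm holds its last target. There are 200 camera calls.

TASK

Take the orange-gripped lifter, slide its blade under the sample slide on the blue rack, lift the slide off and carry it on the blade to the reader. Tilt it to match the sloped underside of the blue reading head and press it up gently until it lies flush and centred against that face, then finish while still holding it pressed there. The gripper must not touch the slide itself, and the other things on the bench stay where they are.

Things in the scene. Friction and masses are not known exactly. Their poses are not given: they have to be found in the camera images.
- lifter_grip (a point): Grip of the loose lifter (110 g, a flat spatula). The grip is an upright orange block with a black band, 36 mm (x) by 18 mm (y), 62 mm tall, standing on the bench; this point is on its axis 38 mm above its underside (24 mm below its top). Lifter axes: +x from the grip to the blade, z up; pinch the grip across y.
- lifter_blade (a point): Middle of the top of the lifter's steel blade, 85 mm ahead (+x) of the grip axis and 35 mm below lifter_grip. The blade is 60 mm (x) by 36 mm (y), 3 mm thick, its underside level with the grip's underside. A 14 mm wide, 3 mm thick shank at the same level joins it to the grip. At the blade's rear end a 4 mm long lip (x -32 to -28 mm from this point) stands 2.5 mm above the blade, lower than the slide is thick. Axes as for the grip.
- slide_center (a point): Centre of the loose sample slide, a flat green-framed plate with a white field and red spot: 50 mm (x) by 76 mm (y), 4 mm thick, 45 g, z up. It starts lying across the rack's two rails, its x along the rack's within about 3 degrees and its centre within 2 mm of the rack's, its underside 20 mm above the bench.
- rack: Fixed slide rack; origin under its centre on the bench. Grey base 64 mm (x) by 84 mm (y), 4 mm thick, with two blue rails along x, 52 mm apart inside, whose tops are 20 mm above the bench; the channel between them (4 to 20 mm above the bench) is open at both ends. Outside the rails a 26 mm high blue wall flanks each end of the slide (80 mm apart inside). -x is the side that faces the robot: the lifter enters from there towards +x.
- reader: Fixed reader stand; origin on the bench directly under the middle of the reading head. Base 10 mm thick, 110 mm wide (y), from x -35 to +115 mm; column 24 by 30 mm at x +76 to +100 mm, 250 mm high; from it an arm at height 230 to 250 mm reaches back over the head and two cheeks (8 mm thick, outer faces 82 mm apart, 12 mm long in x) hold the head at its sides down to 185 mm height. -x is the open side that faces the robot. It may not stand square to the robot.
- head_face (a point): Centre of the flat underside of the blue reading head, a block 48 mm (x) by 60 mm (y), 28 mm thick, about 176 mm above the bench. x and y lie in the face, z points square into the head (upwards). The head turns about the stand's y axis (14 mm above the face) and is clamped for the run at a slope that differs from run to run: its +x edge (the column side) is the higher one by 8 to 20 degrees. It does not yield when pressed gently.
- amber_jar: Bystander: small amber jar with black cap, 48 mm across, 85 mm tall; origin under its centre. Leave it.
- amber_jar2: Bystander: larger amber jar with black cap, 60 mm across, 105 mm tall; origin under its centre. Leave it.
- vial: Bystander: small clear vial with white cap, 26 mm across, 50 mm tall; origin under its centre. Leave it.
- tape_roll: Bystander: yellow ring of tape, 72 mm across, 24 mm high; origin under its centre. Leave it.
- dish: Bystander: white shallow dish, 80 mm across, 16 mm high; origin under its centre. Leave it.
- green_tray: Bystander: green divided tray, 130 x 90 x 30 mm; origin under its centre. Leave it.
- screwdriver: Bystander: screwdriver lying on the bench. Leave it.
Not all that is in view belongs to the job. What is shaped like the part that bears slide_center but yellow is not meant.

How it is judged (in metres and radians):
On the way:
1. the slide is lifted clear of the rack on the lifter's blade (height (world z) of slide_center above 0.045 m and contact force between slide and lifter above 0.1 N and contact force between slide and rack below 0.05 N), for 0.3 s.
At the end, for the whole second after the job is handed in: the slide is pressed by the lifter (held in the gripper) against the head's sloped face with 0.8 to 20 N, parallel to it within 0.06 rad, its top within 2 mm of the face, its centre within 12 mm of the face's centre along each face axis, and it stays so at rest (angle between the z axis of slide_center and the z axis of head_face, either way round below 0.06 rad and z of slide_center in the frame of head_face between -0.004 and 0 m and x of slide_center in the frame of head_face between -0.012 and 0.012 m and y of slide_center in the frame of head_face between -0.012 and 0.012 m and contact force between slide and reader between 0.8 and 20 N and contact force between slide and lifter above 0.8 N and contact force between lifter and the fingers above 1 N and linear speed of slide below 0.01 m/s and height (world z) of lifter_grip above 0.1 m); the arm keeps its last pose, push and grip.
It fails at once if the gripper touches the slide (contact force between the fingers and slide above 0.5 N).
It fails at once if the slide is rammed against the reader (contact force between slide and reader above 30 N).
It fails at once if the slide is tipped off (angle between slide_center's own z axis and vertical above 0.7 rad).
It fails at once if a bystander is pushed away (distance of any of amber_jar, amber_jar2, vial, tape_roll, dish, green_tray, screwdriver from where it was at the start of the episode above 0.02 m).
It also fails if it takes over 56 s, if anything falls off the work surface, if the arm or the gripper's body presses on something with over 40 N, if the wrist force passes 120 N, or if a joint passes its speed limit or range.

## Working session

There is one attempt and no reset: what is moved stays moved. The work goes in short steps, Python scripts to look and compute and a tool call to move; the robot and the scene stay as the last step left them, time stands still between calls to the robot, and variables do not carry over. Pictures are saved under pics/ and viewed, at most 10 in all, crops included, and the job is handed in when it is done.

Besides the shell and the picture viewer there is one more tool, called after "Call:" as name(argument=value, ...) on one line, values as JSON. send_rows: Moves the arm, as the interface text tells. Its arguments: {"type":"object","properties":{"commands":{"type":"array"},"grip":{"type":"number"},"newtons":{"type":"number"}},"required":["commands"]}

```bash
ls; mkdir -p pics
cat > h.py <<'E'
import numpy as np, cv2
from scipy.spatial.transform import Rotation as R
from station import *
def cam(name):
    p=camera_params(name); f=192/np.tan(np.radians(p['fovy'])/2)
    if 'hand_eye' in p:
        o=get_obs(); T=np.eye(4); T[:3,:3]=R.from_euler('xyz',o['tool_rot'],degrees=True).as_matrix(); T[:3,3]=o['eef_pos']
        M=T@np.array(p['hand_eye'])
    else:
        M=np.eye(4); q=np.array(p['orientation']); M[:3,:3]=q if q.shape==(3,3) else R.from_euler('xyz',q,degrees=True).as_matrix(); M[:3,3]=p['eye']
    return p,f,M
def ray(c,px):
    p,f,M=c; d=np.array([(px[0]-p['cx'])/f,-(px[1]-p['cy'])/f,-1]); return M[:3,3],M[:3,:3]@d
def onz(c,px,z):
    e,d=ray(c,px); return e+d*(z-e[2])/d[2]
def proj(c,X):
    p,f,M=c; q=(np.array(X)-M[:3,3])@M[:3,:3]; return np.array([p['cx']-f*q[0]/q[2], p['cy']+f*q[1]/q[2]])
def tri(c1,p1,c2,p2):
    A=[];b=[]
    e=0;S=np.zeros((3,3));v=np.zeros(3)
    for c,p in((c1,p1),(c2,p2)):
        o,d=ray(c,p);d=d/np.linalg.norm(d);P=np.eye(3)-np.outer(d,d);S+=P;v+=P@o
    return np.linalg.solve(S,v)
E
python3 - <<'E'
from h import *
print(get_obs())
ims=[]
for n in("scene","top","wrist"):
    print(n,camera_params(n)); im=grab_frame(n); cv2.imwrite(f'pics/{n}0.png',im); ims.append(im)
    for t in("lifter_grip","lifter_blade","slide_center","rack","reader","head_face"):
        print(n,t,[(np.round(d['pixel']).tolist(),round(d['p'],2)) for d in tip_of(n,t)[:3]])
E
```

```text
pics
{'clock': 0.0, 'qpos': array([ 6.41209055e+01,  1.51685051e+01,  9.19792188e+01, -1.17935858e-03,
        7.29766092e+01, -2.11389918e+00]), 'joint_vel': array([-0.05931258, -0.07784765,  0.05940417, -0.00854917,  0.03907999,
       -0.00774949]), 'joint_efforts': array([-4.68295675e-04, -5.02106166e+01, -3.56875563e+01,  7.28285266e-02,
        2.92325264e-02, -1.73887056e-04]), 'eef_pos': array([0.27172042, 0.61713893, 0.23741486]), 'tool_rot': array([-1.79875710e+02, -3.45999378e-03,  1.56235147e+02]), 'wrist_force': array([0.25415695, 0.00038504, 0.11368995]), 'ft_torque': array([-0.02894283, -0.02062755, -0.03096956]), 'finger_force': 0.0, 'width': 0.08808220886355832}
scene {'fovy': 42.899091435908666, 'cx': 265.4849657941433, 'cy': 191.02664796999966, 'eye': array([1.14384772, 0.84384558, 1.02157443]), 'orientation': array([ 48.9048962 ,  -0.63310179, 145.71774244])}
scene lifter_grip [([294.0, 203.0], 0.79)]
scene lifter_blade [([270.0, 224.0], 0.66)]
scene slide_center [([276.0, 280.0], 0.83), ([318.0, 313.0], 0.77)]
scene rack [([273.0, 282.0], 0.93)]
scene reader [([2
[... 443 characters left out ...]
178.0], 0.75), ([191.0, 168.0], 0.25)]
top rack []
top reader [([300.0, 177.0], 0.9)]
top head_face [([316.0, 166.0], 0.58), ([192.0, 169.0], 0.4)]
wrist {'fovy': 64.23619269237226, 'cx': 260.8204928218993, 'cy': 189.09088321132455, 'hand_eye': array([[-5.09476219e-04,  9.64366053e-01,  2.64571079e-01,
         6.80898336e-02],
       [ 9.99999661e-01,  6.62487333e-04, -4.89109576e-04,
         1.07536359e-03],
       [-6.46955660e-04,  2.64570740e-01, -9.64366064e-01,
        -1.46360104e-01],
       [ 0.00000000e+00,  0.00000000e+00,  0.00000000e+00,
         1.00000000e+00]])}
wrist lifter_grip []
wrist lifter_blade []
wrist slide_center []
wrist rack []
wrist reader []
wrist head_face []
```

View pics/top0.png

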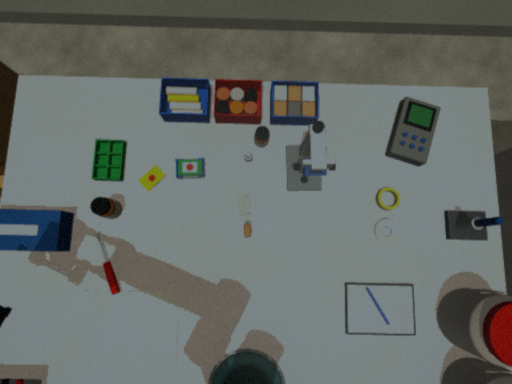

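View pics/scene0.png

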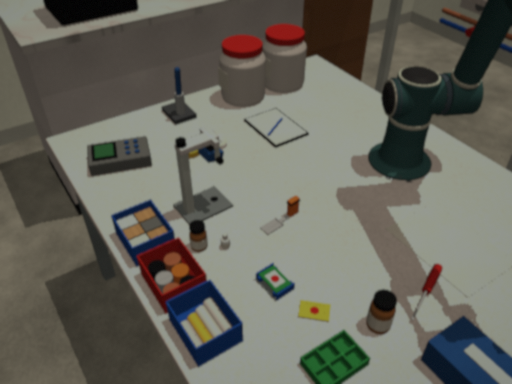

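Run:
```python
from h import *
t=cam('top');s=cam('scene')
for n,a,b in(("grip",(248,228),(294,203)),("blade",(245,204),(270,224)),("slide",(189,167),(276,280)),("slideY",(153,178),(318,313)),("reader",(300,177),(218,200)),("head",(316,166),(209,153))):
    X=tri(t,a,s,b); print(n,X.round(4),(proj(t,X)-a).round(1),(proj(s,X)-b).round(1))
```

```text
grip [0.468  0.0105 0.0438] [-1.4  1.5] [-2.1 -0.3]
blade [0.5508 0.0176 0.0066] [ 0. -0.] [0.1 0. ]
slide [0.6625 0.2016 0.0175] [-0.5  0.5] [-0.9 -0.1]
slideY [ 0.6257  0.3249 -0.0094] [-1.5  1.5] [-2.8 -0.3]
reader [ 0.6352 -0.1517  0.0184] [-1.4  1.5] [-2.1 -0.6]
head [ 0.6367 -0.1744  0.1822] [-0.5  0.6] [-0.7 -0.2]
```

Call:
send_rows(commands=[{"dx":0.0155,"dy":-0.051,"turn":-10},{"dx":0.0155,"dy":-0.051,"turn":-10},{"dx":0.0155,"dy":-0.051,"turn":-10},{"dx":0.0155,"dy":-0.051,"turn":-10},{"dx":0.0155,"dy":-0.051,"turn":-10},{"dx":0.0155,"dy":-0.051,"turn":-10},{"dx":0.0155,"dy":-0.051,"turn":-10},{"dx":0.0155,"dy":-0.051,"turn":-10},{"dx":0.0155,"dy":-0.051,"turn":-10},{"dx":0.0155,"dy":-0.051,"turn":-10},{"dx":0.0155,"dy":-0.051,"turn":-10},{"dx":0.0155,"dy":-0.044,"turn":-10}], grip=0.0881)

```text
validation failed for argument at $.co...
```

Call:
send_rows(commands=[{"turn":-10},{"turn":-10},{"turn":-10},{"dz":0},{"dz":0}])

```text
validation failed for argument at $.co...
```

Run:
```python
from h import *
o=get_obs(); print(o['eef_pos'],o['tool_rot'],o['wrist_force'])
w=cam('wrist'); im=grab_frame('wrist'); cv2.imwrite('pics/w1.png',im)
for n,z in(("lifter_grip",.038),("lifter_blade",.003)):
    for d in tip_of('wrist',n): print(n,d['pixel'],d['p'],onz(w,d['pixel'],z).round(4))
```

```text
[0.27199271 0.61777533 0.23872736] [ 1.79998430e+02 -2.30330168e-03  1.56235544e+02] [ 0.16121596  0.23706441 -0.32841189]
```

View pics/w1.png

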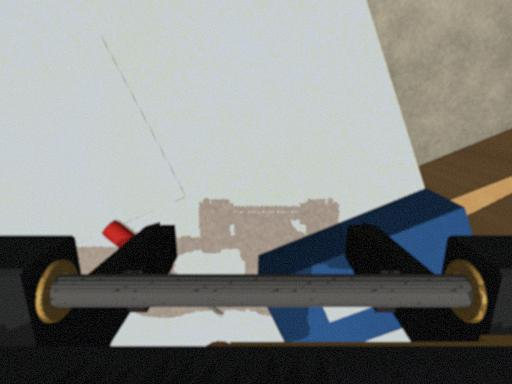

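The wrist view shows only bench, the box and the fingers (rows 230-380), because the arm hasn't moved. The moves were refused, probably because each row needs all four keys.

Call:
send_rows(commands=[{"dx":0.0155,"dy":-0.051,"dz":0,"turn":-10},{"dx":0.0155,"dy":-0.051,"dz":0,"turn":-10},{"dx":0.0155,"dy":-0.051,"dz":0,"turn":-10},{"dx":0.0155,"dy":-0.051,"dz":0,"turn":-10},{"dx":0.0155,"dy":-0.051,"dz":0,"turn":-10},{"dx":0.0155,"dy":-0.051,"dz":0,"turn":-10},{"dx":0.0155,"dy":-0.051,"dz":0,"turn":-10},{"dx":0.0155,"dy":-0.051,"dz":0,"turn":-10},{"dx":0.0155,"dy":-0.051,"dz":0,"turn":-10},{"dx":0.0155,"dy":-0.051,"dz":0,"turn":-10},{"dx":0.0155,"dy":-0.051,"dz":0,"turn":-10},{"dx":0.0155,"dy":-0.044,"dz":0,"turn":-10}], grip=0.088)

```text
clock: 2.7
eef_pos: [0.4584, 0.0108, 0.2391]
tool_rot: [180.0, -0.1, 35.9]
wrist_force: [0.2, 0.1, -0.3]
width: 0.0884
finger_force: 0.0
```

Call:
send_rows(commands=[{"dx":0,"dy":0,"dz":0,"turn":-10},{"dx":0,"dy":0,"dz":0,"turn":-10},{"dx":0,"dy":0,"dz":0,"turn":-10},{"dx":0,"dy":0,"dz":0,"turn":0}])

```text
clock: 3.2
eef_pos: [0.4581, 0.0126, 0.2389]
tool_rot: [180.0, -0.0, 6.3]
wrist_force: [-0.4, -0.2, -0.8]
width: 0.0881
finger_force: 0.0
```

Run:
```python
from h import *
o=get_obs(); print(o['clock'],o['eef_pos'],o['tool_rot'],o['wrist_force'])
w=cam('wrist'); im=grab_frame('wrist'); cv2.imwrite('pics/w1.png',im)
for n,z in(("lifter_grip",.038),("lifter_blade",.003)):
    for d in tip_of('wrist',n): print(n,d['pixel'],d['p'],onz(w,d['pixel'],z).round(4))
```

```text
3.2 [0.45807367 0.01264655 0.23886807] [ 1.79997762e+02 -2.00053046e-02  6.32971998e+00] [-0.3511796  -0.2414105  -0.84631895]
lifter_grip [266.1, 160.2] 0.83 [0.466  0.0087 0.038 ]
lifter_blade [263.1, 85.9] 0.7 [0.5481 0.0212 0.003 ]
```

View pics/w1.png

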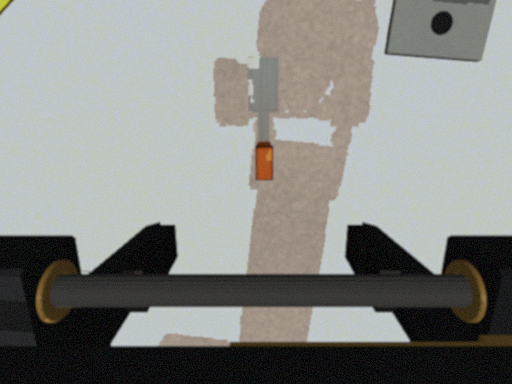

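Run:
```python
from h import *
w=cam('wrist'); im=cv2.imread('pics/w1.png')
hsv=cv2.cvtColor(im,cv2.COLOR_BGR2HSV); m=cv2.inRange(hsv,(3,150,90),(20,255,255)); m[:130]=0;m[200:]=0
c=max(cv2.findContours(m,0,1)[0],key=cv2.contourArea); print(cv2.minAreaRect(c))
for r in(65,75,85,95,105,115,120,125,130,135,140): print(r,im[r,240:290].astype(int).mean(1).round().astype(int).tolist())
for p in((264,115),(264,138),(264.5,85)): print(onz(w,p,.003))
```

```text
((263.5, 163.0), (32.0, 15.0), 90.0)
65 [144, 140, 141, 141, 146, 144, 151, 167, 181, 189, 188, 190, 191, 192, 190, 195, 195, 194, 186, 159, 133, 127, 132, 132, 130, 130, 128, 129, 134, 131, 133, 134, 128, 132, 130, 128, 128, 132, 138, 143, 145, 152, 151, 156, 151, 148, 146, 145, 141, 142]
75 [142, 146, 142, 143, 142, 141, 139, 134, 130, 125, 129, 123, 128, 132, 130, 132, 131, 129, 129, 128, 130, 126, 128, 131, 131, 130, 128, 132, 132, 132, 133, 127, 130, 132, 131, 131, 128, 130, 136, 146, 146, 147, 147, 148, 146, 145, 151, 145, 147, 147]
85 [145, 145, 145, 146, 146, 145, 145, 149, 165, 181, 190, 185, 183, 157, 139, 132, 132, 131, 129, 130, 127, 125, 127, 128, 130, 127, 127, 130, 132, 130, 132, 129, 129, 129, 131, 124, 130, 132, 141, 146, 155, 149, 153, 150, 152, 150, 150, 146, 147, 143]
95 [148, 143, 144, 152, 150, 146, 147, 152, 157, 162, 165, 174, 157, 140, 131, 128, 133, 128, 132, 127, 127, 128, 126, 127, 126, 127, 129, 129, 126, 127, 131, 129, 129, 125, 127, 127, 128, 128, 138, 146, 148, 145, 146, 149, 146, 143, 145, 146, 152, 148]
105 [140, 139, 141, 143, 143, 143, 150, 144, 13
[... 1142 characters left out ...]
 154, 153, 163, 181, 190, 198, 193, 198, 197, 197, 198, 200, 201, 197, 199, 201, 197]
135 [196, 193, 195, 192, 196, 199, 196, 201, 196, 196, 197, 197, 194, 196, 189, 160, 149, 141, 131, 124, 118, 122, 122, 120, 124, 124, 126, 124, 130, 139, 147, 150, 152, 149, 149, 160, 183, 195, 197, 201, 194, 194, 193, 197, 198, 196, 200, 199, 198, 199]
140 [196, 193, 195, 197, 197, 196, 195, 195, 194, 193, 194, 197, 195, 197, 183, 163, 144, 136, 127, 117, 116, 117, 117, 119, 116, 114, 117, 112, 115, 139, 145, 152, 151, 151, 150, 150, 155, 156, 158, 155, 157, 171, 175, 176, 176, 179, 175, 174, 175, 178]
[0.51474683 0.01656501 0.003     ]
[0.48722161 0.01342003 0.003     ]
[0.5491546  0.01990004 0.003     ]
```

Grip at (264,163), blade at (263,85); its axis is parallel to the tool x, so the current yaw fits. I'll descend and grip.

Call:
send_rows(commands=[{"dx":0.007,"dy":-0.0015,"dz":-0.05,"turn":0},{"dx":0,"dy":0,"dz":-0.05,"turn":0},{"dx":0,"dy":0,"dz":-0.05,"turn":0},{"dx":0,"dy":0,"dz":-0.04,"turn":0},{"dx":0,"dy":0,"dz":-0.02,"turn":0},{"dx":0,"dy":0,"dz":-0.009,"turn":0},{"dx":0,"dy":0,"dz":0,"turn":0}])

```text
clock: 4.22
eef_pos: [0.465, 0.0113, 0.0196]
tool_rot: [-180.0, 0.0, 6.3]
wrist_force: [0.0, 0.1, -0.3]
width: 0.0877
finger_force: 0.0
```

Call:
send_rows(commands=[{"dx":0,"dy":0,"dz":0,"turn":0},{"dx":0,"dy":0,"dz":0,"turn":0},{"dx":0,"dy":0,"dz":0,"turn":0},{"dx":0,"dy":0,"dz":0,"turn":0},{"dx":0,"dy":0,"dz":0,"turn":0},{"dx":0,"dy":0,"dz":0,"turn":0}], grip=0.005, newtons=40)

```text
clock: 4.97
eef_pos: [0.465, 0.0112, 0.0197]
tool_rot: [180.0, 0.0, 6.2]
wrist_force: [0.4, 0.4, 1.4]
width: 0.0304
finger_force: 0.0
```

Call:
send_rows(commands=[{"dx":0,"dy":0,"dz":0,"turn":0},{"dx":0,"dy":0,"dz":0,"turn":0},{"dx":0,"dy":0,"dz":0,"turn":0},{"dx":0,"dy":0,"dz":0,"turn":0}])

```text
clock: 5.48
eef_pos: [0.465, 0.0112, 0.0197]
tool_rot: [180.0, 0.0, 6.2]
wrist_force: [-0.3, -0.4, -0.5]
width: 0.0176
finger_force: 40.0
```

Call:
send_rows(commands=[{"dx":0,"dy":0,"dz":0.03,"turn":0},{"dx":0,"dy":0,"dz":0.05,"turn":0},{"dx":0.015,"dy":0.02,"dz":0.04,"turn":0},{"dx":0.015,"dy":0.04,"dz":0.04,"turn":0},{"dx":0.015,"dy":0.04,"dz":0.03,"turn":0},{"dx":0,"dy":0.04,"dz":0.03,"turn":0},{"dx":0,"dy":0.04,"dz":0.03,"turn":0},{"dx":0,"dy":0.01,"dz":0.02,"turn":0},{"dx":0,"dy":0,"dz":0,"turn":0},{"dx":0,"dy":0,"dz":0,"turn":0}])

```text
clock: 6.72
eef_pos: [0.5094, 0.2, 0.2882]
tool_rot: [179.9, 0.1, 6.2]
wrist_force: [0.4, -0.8, -1.0]
width: 0.0177
finger_force: 40.0
```

Run:
```python
from h import *
o=get_obs(); print(o['clock'],o['eef_pos'],o['tool_rot'],o['wrist_force'],o['width'])
w=cam('wrist'); im=grab_frame('wrist'); cv2.imwrite('pics/w2.png',im)
zt=o['eef_pos'][2]
for n,z in(("lifter_grip",zt+.019),("lifter_blade",zt-.016),("slide_center",.022),("rack",0)):
    for d in tip_of('wrist',n): print(n,d['pixel'],d['p'],onz(w,d['pixel'],z).round(4))
```

```text
6.725 [0.50938411 0.19996846 0.28821067] [1.79936241e+02 1.30055844e-01 6.18648827e+00] [ 0.38249966 -0.83970477 -1.01107203] 0.017655440975602895
lifter_grip [263.2, 258.8] 0.78 [0.5094 0.2    0.3072]
lifter_blade [257.9, 66.7] 0.89 [0.5952 0.2118 0.2722]
slide_center [179.4, 55.1] 0.81 [0.6255 0.3157 0.022 ]
```

View pics/w2.png

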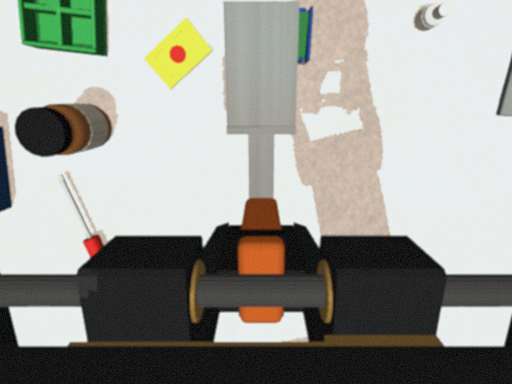

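The blade (224-298, rows 0-130) is square to the gripper but hides the rack. I'll sidestep to see the rack.

Call:
send_rows(commands=[{"dx":0,"dy":-0.04,"dz":0,"turn":0},{"dx":0,"dy":-0.05,"dz":0,"turn":0},{"dx":0,"dy":0,"dz":0,"turn":0},{"dx":0,"dy":0,"dz":0,"turn":0},{"dx":0,"dy":0,"dz":0,"turn":0}])

```text
clock: 7.6
eef_pos: [0.51, 0.112, 0.2896]
tool_rot: [-180.0, 0.0, 6.3]
wrist_force: [0.4, -0.4, -1.5]
width: 0.018
finger_force: 40.0
```

Run:
```python
from h import *
o=get_obs(); print(o['clock'],o['eef_pos'],o['tool_rot'])
w=cam('wrist'); im=grab_frame('wrist'); cv2.imwrite('pics/w3.png',im)
zt=o['eef_pos'][2]
for n,z in(("slide_center",.022),("rack",0)):
    for d in tip_of('wrist',n): print(n,d['pixel'],d['p'],onz(w,d['pixel'],z).round(4))
hsv=cv2.cvtColor(im,cv2.COLOR_BGR2HSV)
for nm,lo,hi in(("green",(45,80,50),(85,255,255)),("blue",(100,100,40),(130,255,255))):
    m=cv2.inRange(hsv,lo,hi)
    for c in cv2.findContours(m,0,1)[0]:
        if cv2.contourArea(c)>60:
            b=cv2.boxPoints(cv2.minAreaRect(c)); print(nm,cv2.contourArea(c),b.round().tolist())
            P=np.array([onz(w,p,.024) for p in b]); print(P[:,:2].round(4).tolist(),P.mean(0).round(4))
```

```text
7.6 [0.51001085 0.11204799 0.28958356] [-1.79976531e+02  8.34502797e-03  6.28003706e+00]
slide_center [108.0, 50.1] 0.6 [0.6228 0.3178 0.022 ]
slide_center [204.5, 27.6] 0.59 [0.6613 0.1995 0.022 ]
slide_center [261.2, 69.1] 0.24 [0.6215 0.1252 0.022 ]
rack [36.4, 227.2] 0.33 [0.361 0.443 0.   ]
green 944.0 [[172.0, 1.0], [223.0, 1.0], [223.0, 49.0], [172.0, 49.0]]
[[0.6855, 0.2395], [0.6921, 0.1789], [0.6394, 0.1749], [0.6325, 0.2378]] [0.6623 0.2078 0.024 ]
green 1669.5 [[-0.0, 0.0], [39.0, 0.0], [39.0, 47.0], [0.0, 47.0]]
[[0.6642, 0.4439], [0.6693, 0.3976], [0.6168, 0.4018], [0.6116, 0.4499]] [0.6405 0.4233 0.024 ]
blue 200.5 [[166.0, 0.0], [182.0, -1.0], [185.0, 53.0], [169.0, 54.0]]
[[0.6858, 0.2462], [0.6887, 0.2272], [0.6298, 0.2212], [0.6267, 0.241]] [0.6577 0.2339 0.024 ]
```

View pics/w3.png

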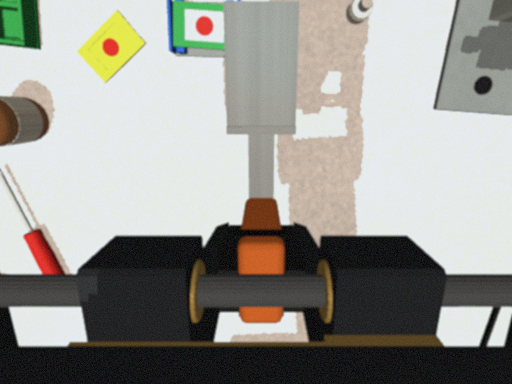

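The red spot at (205,26) is the slide, in its blue rack with edges at columns 169-228; the yellow one at (110,47) is a look-alike. The reader base's front-left corner is at about (436,107).

Run:
```python
from h import *
o=get_obs(); w=cam('wrist'); im=cv2.imread('pics/w3.png'); hsv=cv2.cvtColor(im,cv2.COLOR_BGR2HSV)
m=(cv2.inRange(hsv,(0,150,90),(8,255,255))|cv2.inRange(hsv,(172,150,90),(180,255,255)));m[:,:180]=0;m[:,224:]=0;m[50:]=0
M=cv2.moments(m,True);p=(M['m10']/M['m00'],M['m01']/M['m00']);print('red',p,onz(w,p,.024))
def line(pts,z,ax):
    P=np.array([onz(w,q,z)[:2] for q in pts]); d=cv2.fitLine(P.astype(np.float32),cv2.DIST_HUBER,0,1e-4,1e-4).ravel(); print(ax,len(pts),np.degrees(np.arctan2(d[1],d[0])).round(2),d[2:])
g=cv2.inRange(hsv,(45,80,50),(85,255,255)); 
L=[(168+np.argmax(g[r,168:223]>0)-.5,r) for r in range(8,46)]; F=[(c,49-0+1.0-np.argmax(g[60:20:-1,c]>0)+10) for c in range(178,222)]
print(L[::8],F[::8]); line(L,.024,'slide left'); line(F,.024,'slide front')
gr=cv2.GaussianBlur(cv2.cvtColor(im,cv2.COLOR_BGR2GRAY).astype(float),(3,3),0)
dx=np.diff(gr,axis=1);dy=np.diff(gr,axis=0)
BL=[(430+np.argmin(dx[r,430:470])+.5,r) for r in range(5,100)]; BF=[(c,100+np.argmax(dy[100:125,c])+.5) for c in range(442,508)]
line(BL,.010,'base left'); line(BF,.010,'base front'); print(BL[::20],BF[::12])
```

```text
red (203.9903846153846, 25.33653846153846) [0.6632537  0.19996989 0.024     ]
[(np.float64(171.5), 8), (np.float64(171.5), 16), (np.float64(171.5), 24), (np.float64(172.5), 32), (np.float64(172.5), 40)] [(178, np.float64(45.0)), (186, np.float64(47.0)), (194, np.float64(47.0)), (202, np.float64(47.0)), (210, np.float64(48.0)), (218, np.float64(48.0))]
slide left 38 4.33 [0.66146094 0.23902477]
slide front 44 -87.28 [0.63757306 0.21674089]
base left 95 1.96 [ 0.66826355 -0.10685446]
base front 66 -87.87 [ 0.5999592  -0.16690865]
[(np.float64(454.5), 5), (np.float64(450.5), 25), (np.float64(446.5), 45), (np.float64(442.5), 65), (np.float64(437.5), 85)] [(442, np.float64(109.5)), (454, np.float64(111.5)), (466, np.float64(111.5)), (478, np.float64(112.5)), (490, np.float64(113.5)), (502, np.float64(114.5))]
```

Call:
send_rows(commands=[{"dx":-0.01,"dy":0.04,"dz":-0.02,"turn":-1.5},{"dx":-0.01,"dy":0.0364,"dz":-0.04,"turn":-1},{"dx":0,"dy":0,"dz":-0.05,"turn":0},{"dx":0,"dy":0,"dz":-0.05,"turn":0},{"dx":0,"dy":0,"dz":-0.05,"turn":0},{"dx":0,"dy":0,"dz":-0.035,"turn":0},{"dx":0,"dy":0,"dz":-0.0166,"turn":0},{"dx":0,"dy":0,"dz":0,"turn":0},{"dx":0,"dy":0,"dz":0,"turn":0},{"dx":0,"dy":0,"dz":0,"turn":0}])

```text
clock: 9.0
eef_pos: [0.4916, 0.1882, 0.03]
tool_rot: [-180.0, -0.2, 3.7]
wrist_force: [0.9, 0.0, -0.4]
width: 0.0178
finger_force: 40.0
```

Run:
```python
from h import *
o=get_obs(); print(o['clock'],o['eef_pos'],o['tool_rot'],o['wrist_force'])
im=grab_frame('scene'); cv2.imwrite('pics/s2.png',im); c=cam('scene')
im2=grab_frame('wrist'); cv2.imwrite('pics/w4.png',im2)
for n in("lifter_blade","slide_center"): print(n,[(d['pixel'],round(d['p'],2)) for d in tip_of('scene',n)])
print(proj(c,[.5755,.1945,.0113]),proj(c,[.663,.2,.024]))
a=cv2.resize(im[210:330,220:380],None,fx=5,fy=5,interpolation=cv2.INTER_CUBIC); cv2.imwrite('pics/s2c.png',a)
```

```text
9.0 [0.49164143 0.18818259 0.02995284] [-179.95007682   -0.19513983    3.73502159] [ 0.86986944  0.01850826 -0.4190437 ]
lifter_blade [([299.2, 264.4], 0.72)]
slide_center [([316.5, 310.8], 0.86), ([273.5, 278.7], 0.66)]
[300.0496621  265.27069322] [274.64173515 277.96080003]
```

View pics/s2c.png

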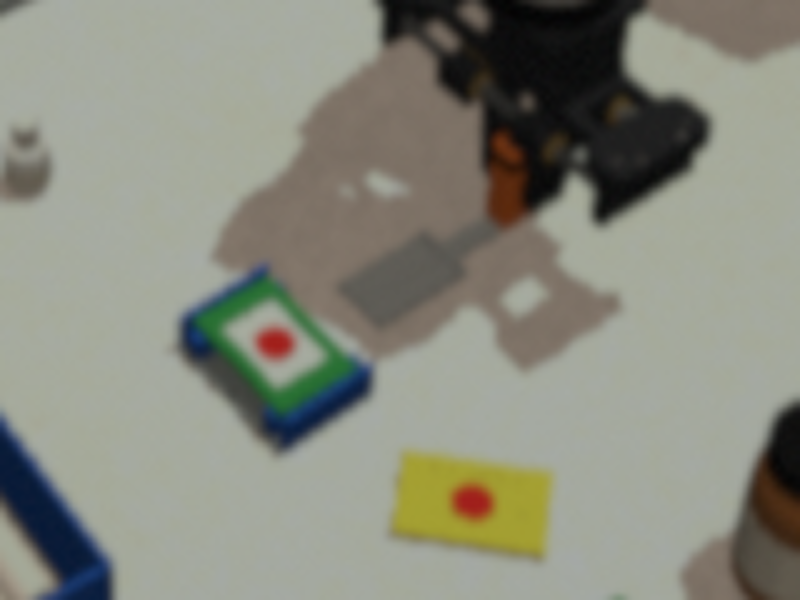

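Crop: blade (centre ~(400,280)) lies in line with the rack channel (slide spot at (275,345)), and the predictions agree within 1 px. I'll insert now.

Call:
send_rows(commands=[{"dx":0.0148,"dy":0.001,"dz":0,"turn":0},{"dx":0.0148,"dy":0.001,"dz":0,"turn":0},{"dx":0.0148,"dy":0.001,"dz":0,"turn":0},{"dx":0.0148,"dy":0.001,"dz":0,"turn":0},{"dx":0.0148,"dy":0.001,"dz":0,"turn":0},{"dx":0.0147,"dy":0.0009,"dz":0,"turn":0},{"dx":0,"dy":0,"dz":0,"turn":0},{"dx":0,"dy":0,"dz":0,"turn":0}])

```text
clock: 10.2
eef_pos: [0.5782, 0.1934, 0.0278]
tool_rot: [180.0, 0.1, 3.7]
wrist_force: [-1.1, -0.1, -1.3]
width: 0.0176
finger_force: 40.0
```

Call:
send_rows(commands=[{"dx":0,"dy":0,"dz":0.003,"turn":0},{"dx":0,"dy":0,"dz":0.004,"turn":0},{"dx":0,"dy":0,"dz":0.005,"turn":0},{"dx":0,"dy":0,"dz":0.01,"turn":0},{"dx":0,"dy":0,"dz":0.015,"turn":0},{"dx":0,"dy":0,"dz":0.015,"turn":0},{"dx":0,"dy":0,"dz":0.015,"turn":0},{"dx":0,"dy":0,"dz":0,"turn":0},{"dx":0,"dy":0,"dz":0,"turn":0},{"dx":0,"dy":0,"dz":0,"turn":0}])

```text
clock: 11.45
eef_pos: [0.578, 0.1934, 0.0942]
tool_rot: [180.0, 0.1, 3.7]
wrist_force: [-0.0, 0.2, -1.4]
width: 0.0176
finger_force: 40.0
```

Run:
```python
from h import *
o=get_obs(); print(o['clock'],o['eef_pos'],o['tool_rot'],o['wrist_force'],o['ft_torque'])
im=grab_frame('wrist'); im2=grab_frame('scene')
cv2.imwrite('pics/j1.png',np.hstack([cv2.resize(im[0:260,130:390],(400,400)),cv2.resize(im2[210:310,220:320],(400,400))]))
w=cam('wrist')
for d in tip_of('wrist','slide_center'): print(d,onz(w,d['pixel'],o['eef_pos'][2]-.0127))
```

```text
11.45 [0.57803228 0.19335388 0.09422291] [1.79979423e+02 9.14349645e-02 3.73475401e+00] [-0.03711228  0.20770135 -1.3669955 ] [-0.05909435  0.1674083  -0.03198437]
{'pixel': [261.7, 70.6], 'p': 0.73} [0.66234296 0.19957183 0.08152291]
{'pixel': [96.9, 117.4], 'p': 0.62} [0.6347847  0.28141487 0.08152291]
```

View pics/j1.png

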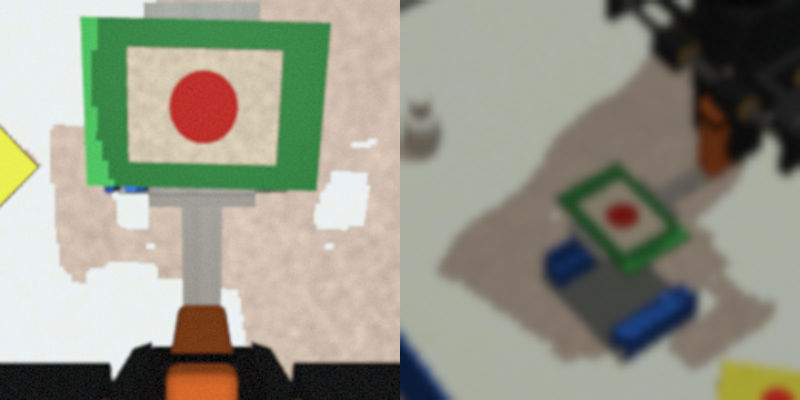

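The slide sits well centred on the blade (spot (262,70) in the wrist view), and the rack is empty. Next I'll estimate the head slope by fitting the head box to the blue pixels.

```bash
cat > fit.py <<'E'
from h import *
from scipy.optimize import minimize
B=np.array([[x,y,z] for x in(-.024,.024) for y in(-.03,.03) for z in(-.014,.014)])
def box(th,yaw,c): return B@R.from_euler('zy',[yaw,-th],degrees=True).as_matrix().T+c
def blob(c,pts,sh,S=8):
    m=np.zeros((sh[0]*1,sh[1]),np.uint8); 
    h=cv2.convexHull(np.array([proj(c,p) for p in pts],np.float32)); cv2.fillConvexPoly(m,np.round(h*16).astype(np.int32),255,lineType=cv2.LINE_AA,shift=4); return m
E
python3 - <<'E'
from fit import *
ims=[grab_frame('scene') for _ in range(4)]
im=np.mean(ims,0).astype(np.uint8); hsv=cv2.cvtColor(im,cv2.COLOR_BGR2HSV)
m=cv2.inRange(hsv,(100,90,30),(130,255,255)); m[:130]=0;m[175:]=0;m[:,:185]=0;m[:,235:]=0
for r in range(136,172): print(''.join('#' if v else '.' for v in m[r,185:232]))
c=cam('scene')
for th in(8,14,20):
    print(th,[proj(c,p).round(1).tolist() for p in box(th,2,np.array([.6348,-.1631,.19]))])
cr=cv2.resize(im[125:185,175:245],(770,660)[:2],interpolation=cv2.INTER_CUBIC)[:600]
cv2.imwrite('pics/head.png',cr)
E
```

```text
...............................................
...............................................
...............................................
...............................................
...............................................
...............................................
...............................................
...............................................
...............................................
...............................................
...............................................
...............................................
...................###.........................
.................######........................
...............##########.###......#...........
..............###############......##..........
...............##############......##..........
................#############.......#..........
.................############.......#..........
..................###########.......#..........
...................##########..................
....................#########..................
.....................########...............
[... 322 characters left out ...]
.................
...............................................
...............................................
...............................................
...............................................
...............................................
...............................................
8 [[212.0, 149.4], [212.6, 141.2], [223.1, 159.7], [223.9, 151.4], [197.7, 153.3], [198.2, 144.9], [208.6, 163.8], [209.2, 155.4]]
14 [[211.5, 150.2], [213.0, 141.9], [222.6, 160.6], [224.2, 152.1], [197.4, 152.6], [198.7, 144.1], [208.3, 163.2], [209.8, 154.6]]
20 [[210.9, 151.0], [213.3, 142.6], [221.9, 161.4], [224.4, 152.9], [197.1, 151.8], [199.3, 143.2], [208.0, 162.5], [210.4, 153.8]]
```

View pics/head.png

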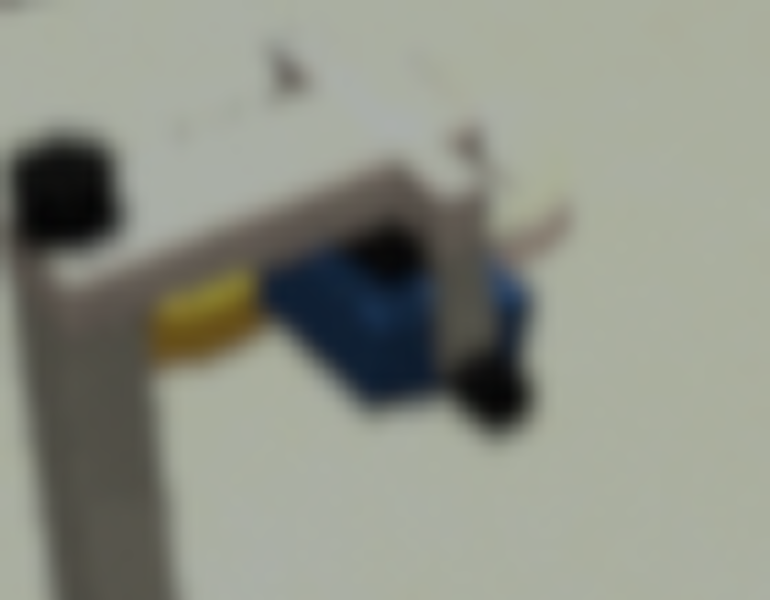

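The box fit gives a slope of roughly 10-13°. The tool can't pitch, so the plan is:
- Press the shank on the rack's front wall corner so the lifter pivots tip-up in the pads, a bit past the head angle.
- Press up under the head, so it levels itself flush.

Call:
send_rows(commands=[{"dx":0.003,"dy":-0.008,"dz":0,"turn":0},{"dx":0.004,"dy":-0.01,"dz":0,"turn":0},{"dx":0.004,"dy":-0.01,"dz":0,"turn":0},{"dx":0.0023,"dy":-0.01,"dz":0,"turn":0},{"dx":0,"dy":0,"dz":-0.012,"turn":0},{"dx":0,"dy":0,"dz":-0.012,"turn":0},{"dx":0,"dy":0,"dz":-0.01,"turn":0},{"dx":0,"dy":0,"dz":-0.006,"turn":0},{"dx":0,"dy":0,"dz":0,"turn":0},{"dx":0,"dy":0,"dz":0,"turn":0}])

```text
clock: 13.05
eef_pos: [0.5923, 0.1558, 0.0554]
tool_rot: [-180.0, -0.0, 3.7]
wrist_force: [1.3, 1.0, -1.1]
width: 0.0176
finger_force: 40.0
```

Call:
send_rows(commands=[{"dx":0,"dy":0,"dz":-0.002,"turn":0},{"dx":0,"dy":0,"dz":-0.002,"turn":0},{"dx":0,"dy":0,"dz":-0.002,"turn":0},{"dx":0,"dy":0,"dz":-0.002,"turn":0},{"dx":0,"dy":0,"dz":-0.002,"turn":0},{"dx":0,"dy":0,"dz":-0.002,"turn":0},{"dx":0,"dy":0,"dz":0,"turn":0}], newtons=20)

```text
clock: 13.92
eef_pos: [0.5917, 0.1556, 0.0441]
tool_rot: [-180.0, 0.0, 3.7]
wrist_force: [-3.0, -0.8, 4.7]
width: 0.0179
finger_force: 20.0
```

Run:
```python
from h import *
o=get_obs(); print(o['clock'],o['eef_pos'],o['tool_rot'],o['wrist_force'],o['ft_torque'])
grab_frame('wrist')
for n in('slide_center','lifter_blade'): print(tip_of('wrist',n))
```

```text
13.925 [0.59173995 0.15561876 0.04408247] [-1.79998511e+02  3.77895450e-02  3.73360335e+00] [-2.99537543 -0.75857086  4.70303063] [-0.08980372  0.57121176 -0.02398361]
[{'pixel': [262.2, 68.4], 'p': 0.6}]
[]
```

Call:
send_rows(commands=[{"dx":0,"dy":0,"dz":-0.001,"turn":0},{"dx":0,"dy":0,"dz":-0.001,"turn":0},{"dx":0,"dy":0,"dz":-0.001,"turn":0},{"dx":0,"dy":0,"dz":-0.001,"turn":0},{"dx":0,"dy":0,"dz":0,"turn":0}])

```text
clock: 14.7
eef_pos: [0.5911, 0.1556, 0.0405]
tool_rot: [-180.0, 0.1, 3.7]
wrist_force: [-7.7, -0.2, 9.9]
width: 0.0178
finger_force: 20.0
```

```bash
cat > tilt.py <<'E'
from fit import *
# estimate lifter tilt from slide spot: (dist ahead 84.5mm flat) rotating about grasp pivot
def pred(w,o,th,s=.0845,h=-.0317):
    t=np.radians(th);yaw=np.radians(o['tool_rot'][2]); P=np.array(o['eef_pos'])+[0,0,.019]
    X=s*np.cos(t)-h*np.sin(t);Z=s*np.sin(t)+h*np.cos(t); return proj(w,P+[X*np.cos(yaw),X*np.sin(yaw),Z])
def spot(im):
    hsv=cv2.cvtColor(im,cv2.COLOR_BGR2HSV); m=cv2.inRange(hsv,(0,150,90),(8,255,255))|cv2.inRange(hsv,(172,150,90),(180,255,255))
    m[200:]=0;m[:,:215]=0;m[:,310:]=0; n,l,s,c=cv2.connectedComponentsWithStats(m); i=1+s[1:,4].argmax(); return c[i],s[i]
def report(tag):
    o=get_obs();w=cam('wrist');im=grab_frame('wrist');cv2.imwrite(f'pics/{tag}.png',im)
    print(o['clock'],o['eef_pos'].round(4),o['wrist_force'].round(2),o['ft_torque'].round(3),o['width'])
    print(*spot(im)); print([(th,pred(w,o,th).round(1).tolist()) for th in range(0,26,4)])
E
python3 -c "
from tilt import *
report('t1')"
```

```text
14.7 [0.5911 0.1556 0.0405] [-7.68 -0.19  9.9 ] [-0.109  0.967 -0.032] 0.017840121231427697
[263.65005599  64.06270997] [ 241   40   46   49 1786]
[(0, [263.2, 70.4]), (4, [263.3, 64.4]), (8, [263.4, 58.9]), (12, [263.5, 53.9]), (16, [263.6, 49.5]), (20, [263.7, 45.9]), (24, [263.9, 43.1])]
```

Call:
send_rows(commands=[{"dx":-0.001,"dy":0,"dz":-0.001,"turn":0},{"dx":-0.001,"dy":0,"dz":-0.001,"turn":0},{"dx":-0.001,"dy":0,"dz":-0.001,"turn":0},{"dx":-0.001,"dy":0,"dz":-0.001,"turn":0},{"dx":-0.001,"dy":0,"dz":-0.001,"turn":0},{"dx":-0.001,"dy":0,"dz":-0.001,"turn":0},{"dx":-0.001,"dy":0,"dz":-0.001,"turn":0},{"dx":0,"dy":0,"dz":0,"turn":0}])

```text
clock: 15.75
eef_pos: [0.5881, 0.1556, 0.0346]
tool_rot: [-180.0, -0.4, 3.7]
wrist_force: [0.6, -1.6, 6.3]
width: 0.0179
finger_force: 20.0
```

```bash
python3 -c "
from tilt import *
report('t2')"
```

```text
15.75 [0.5881 0.1556 0.0346] [ 0.62 -1.61  6.25] [-0.295 -0.354 -0.069] 0.017943806915597455
[264.2715455   57.46316803] [ 240   31   49   54 2077]
[(0, [263.2, 70.8]), (4, [263.3, 64.8]), (8, [263.3, 59.2]), (12, [263.5, 54.1]), (16, [263.6, 49.6]), (20, [263.7, 45.8]), (24, [263.8, 43.0])]
```

Call:
send_rows(commands=[{"dx":-0.0005,"dy":0,"dz":-0.001,"turn":0},{"dx":-0.0005,"dy":0,"dz":-0.001,"turn":0},{"dx":-0.0005,"dy":0,"dz":-0.001,"turn":0},{"dx":-0.0005,"dy":0,"dz":-0.001,"turn":0},{"dx":-0.0005,"dy":0,"dz":-0.001,"turn":0},{"dx":-0.0005,"dy":0,"dz":-0.001,"turn":0},{"dx":0,"dy":0,"dz":0,"turn":0}])

```text
clock: 16.68
eef_pos: [0.5852, 0.1556, 0.0286]
tool_rot: [-180.0, -0.4, 3.7]
wrist_force: [1.1, -1.3, 6.4]
width: 0.0178
finger_force: 20.0
```

```bash
python3 -c "
from tilt import *
report('t3')"
```

```text
16.675 [0.5852 0.1556 0.0286] [ 1.09 -1.25  6.44] [-0.328 -0.328 -0.089] 0.017832709728484896
[264.84602785  50.25880426] [ 239   22   53   58 2442]
[(0, [263.2, 70.8]), (4, [263.2, 64.8]), (8, [263.3, 59.2]), (12, [263.5, 54.1]), (16, [263.6, 49.6]), (20, [263.7, 45.8]), (24, [263.9, 43.0])]
```

Call:
send_rows(commands=[{"dx":0,"dy":0,"dz":0.004,"turn":0},{"dx":0,"dy":0,"dz":0.006,"turn":0},{"dx":-0.002,"dy":0,"dz":0.01,"turn":0},{"dx":-0.006,"dy":0,"dz":0.015,"turn":0},{"dx":-0.01,"dy":0,"dz":0.015,"turn":0},{"dx":-0.01,"dy":0,"dz":0.015,"turn":0},{"dx":-0.01,"dy":-0.01,"dz":0.015,"turn":0},{"dx":-0.01,"dy":-0.015,"dz":0.01,"turn":0},{"dx":-0.01,"dy":-0.01,"dz":0.005,"turn":0},{"dx":0,"dy":0,"dz":0,"turn":0},{"dx":0,"dy":0,"dz":0,"turn":0}])

```text
clock: 18.1
eef_pos: [0.5239, 0.1204, 0.1208]
tool_rot: [-180.0, 0.0, 3.7]
wrist_force: [-0.7, 0.3, -0.6]
width: 0.0177
finger_force: 20.0
```

```bash
cat > pnp.py <<'E'
from tilt import *
def slide_pose(im,w,o,prt=True):
    hsv=cv2.cvtColor(im,cv2.COLOR_BGR2HSV); g=cv2.inRange(hsv,(45,80,40),(85,255,255)); g[220:]=0
    n,l,s,c=cv2.connectedComponentsWithStats(g); i=l[:, 240:290]; k=1+np.array([(l==j).sum() for j in range(1,n)]).argmax()
    ct=max(cv2.findContours((l==k).astype(np.uint8),0,1)[0],key=cv2.contourArea); h=cv2.convexHull(ct)
    for e in np.arange(2,30,1.):
        q=cv2.approxPolyDP(h,e,True).reshape(-1,2).astype(float)
        if len(q)<=4: break
    print('quad',q.tolist(),s[k].tolist())
    return q
E
python3 - <<'E'
from pnp import *
report('t4'); o=get_obs();w=cam('wrist');im=cv2.imread('pics/t4.png'); slide_pose(im,w,o)
E
```

```text
18.1 [0.5239 0.1204 0.1208] [-0.68  0.32 -0.63] [ 0.007  0.244 -0.034] 0.017683126328084005
[266.2293771   55.45917508] [ 240   27   53   58 2376]
[(0, [263.2, 70.5]), (4, [263.3, 64.5]), (8, [263.4, 59.0]), (12, [263.5, 53.9]), (16, [263.6, 49.5]), (20, [263.7, 45.9]), (24, [263.9, 43.1])]
quad [[371.0, 0.0], [348.0, 119.0], [179.0, 114.0], [165.0, 0.0]] [165, 0, 207, 120, 10768]
```

```bash
cat > ang.py <<'E'
from h import *
from scipy.optimize import least_squares
def solve(w,o,L,Rr,spot):
    p,f,M=w; yaw=np.radians(o['tool_rot'][2]); P=np.array(o['eef_pos'])+[0,0,.019]
    Q=R.from_euler('z',yaw).as_matrix()
    def pts(v):
        X,Y,Z,th,dy=v; A=R.from_euler('zy',[dy,-th]).as_matrix()
        return [P+Q@(np.array([X,Y,Z])+A@np.array(q)) for q in((-.025,.038,.002),(-.025,-.038,.002),(0,0,.002))]
    r=lambda v: np.concatenate([proj(w,a)-b for a,b in zip(pts(v),(L,Rr,spot))])
    s=least_squares(r,[.085,0,-.02,.1,0],x_scale=[.01,.01,.01,.1,.1]); v=s.x.copy(); v[3:]=np.degrees(v[3:]); return v,s.fun
E
python3 - <<'E'
from ang import *
o=get_obs();w=cam('wrist')
print(*solve(w,o,(179,114.5),(348,119.5),(266.2,55.5)))
print(*solve(w,o,(187.2,121.5),(336,123.5),(262,70)))
im=cv2.imread('pics/t4.png'); cv2.imwrite('pics/t4c.png',cv2.resize(im[:220,130:390],(709,600)))
E
```

```text
[ 8.81960505e-02 -1.01135221e-03 -1.16153603e-02  8.96482669e+00
 -1.76684281e+00] [-0.06468231 -0.35432646  0.31226404 -0.16787844 -0.22784945  0.48355901]
[ 8.47359138e-02  4.71037886e-04 -3.31161015e-02  2.67883721e+00
 -7.23791655e-01] [-0.12059429  0.06122272 -0.09686917 -0.09543879  0.20669102  0.03240869]
```

View pics/t4c.png

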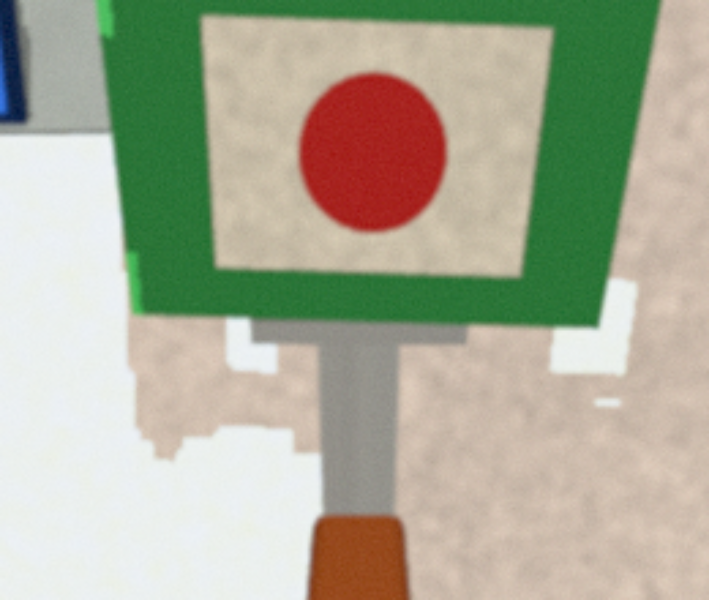

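Run:
```python
from ang import *
o=get_obs();w=cam('wrist'); yaw=np.radians(o['tool_rot'][2]); P=np.array(o['eef_pos'])+[0,0,.019];Q=R.from_euler('z',yaw).as_matrix()
def pr(v,a,b):
    X,Y,Z,th,dy=v; A=R.from_euler('zy',[dy,-th]).as_matrix()
    q=[(-.025,.038),(-.025,-.038),(-a,b),(-a,-b),(a,b),(a,-b),(0,0)]
    return np.array([proj(w,P+Q@(np.array([X,Y,Z])+A@np.array([*p,.002]))) for p in q])
s1=400/260; lv=np.array([(88,187),(317,190),(128,162),(278,165),(126,47),(283,51),(203.5,107)])/s1+[130,0]
s2=709/260; s3=600/220; t=np.array([(138,314),(598,326),(214,268),(522,276),(201,15),(553,28),(373,152)])/[s2,s3]+[130,0]
f=lambda u: np.concatenate([(pr(np.r_[u[:3],u[3],u[4]],u[5],u[6])-lv).ravel(),(pr(u[7:12],u[5],u[6])-t).ravel(),[u[3]*2000]])
for free in(2000,0):
    f=lambda u: np.concatenate([(pr(u[:5],u[5],u[6])-lv).ravel(),(pr(u[7:12],u[5],u[6])-t).ravel(),[u[3]*free,]])
    r=least_squares(f,[.085,0,-.032,0,0,.018,.026,.088,0,-.012,.2,0],x_scale=[.01,.01,.01,.1,.1,.01,.01,.01,.01,.01,.1,.1])
    print(r.x.round(4),np.degrees(r.x[[3,10,4,11]]).round(2),np.abs(r.fun).max().round(2))
```

```text
[ 0.0847  0.0003 -0.0348 -0.     -0.0165  0.0171  0.0245  0.0877 -0.0013
 -0.0092  0.2457 -0.0275] [-0.   14.08 -0.94 -1.58] 0.99
[ 0.0848  0.0003 -0.0353 -0.046  -0.0165  0.0172  0.0246  0.0878 -0.0013
 -0.0096  0.2364 -0.0276] [-2.63 13.54 -0.95 -1.58] 0.98
```

The tilt is now about 14-16°, with the slide resting against the lip (spot at (372,152) in the crop). I'll carry it over to the reader.

Call:
send_rows(commands=[{"dx":0,"dy":-0.008,"dz":0.002,"turn":0},{"dx":0.002,"dy":-0.016,"dz":0.002,"turn":0},{"dx":0.003,"dy":-0.024,"dz":0.002,"turn":-0.3},{"dx":0.003,"dy":-0.03,"dz":0.002,"turn":-0.4},{"dx":0.003,"dy":-0.03,"dz":0.002,"turn":-0.4},{"dx":0.003,"dy":-0.03,"dz":0.002,"turn":-0.3},{"dx":0.003,"dy":-0.03,"dz":0.002,"turn":-0.3},{"dx":0.003,"dy":-0.03,"dz":0,"turn":0},{"dx":0.003,"dy":-0.03,"dz":0,"turn":0},{"dx":0.002,"dy":-0.028,"dz":0,"turn":0},{"dx":0.002,"dy":-0.018,"dz":0,"turn":0},{"dx":0,"dy":-0.0117,"dz":0,"turn":0}])

```text
clock: 19.65
eef_pos: [0.551, -0.1664, 0.135]
tool_rot: [-180.0, 0.0, 2.0]
wrist_force: [0.1, 0.5, -1.5]
width: 0.0181
finger_force: 20.0
```

Call:
send_rows(commands=[{"dx":0,"dy":0,"dz":0,"turn":0},{"dx":0,"dy":0,"dz":0,"turn":0},{"dx":0,"dy":0,"dz":0,"turn":0}])

```text
clock: 20.02
eef_pos: [0.551, -0.1643, 0.1351]
tool_rot: [-180.0, 0.0, 2.1]
wrist_force: [0.4, -0.2, -1.6]
width: 0.0178
finger_force: 20.0
```

Run:
```python
from tilt import *
o=get_obs();print(o['clock'],o['eef_pos'],o['tool_rot'],o['wrist_force'].round(2),o['ft_torque'].round(3))
im=grab_frame('scene'); cv2.imwrite('pics/s5.png',im)
hsv=cv2.cvtColor(im,cv2.COLOR_BGR2HSV); g=cv2.inRange(hsv,(45,60,40),(90,255,255)); b=cv2.inRange(hsv,(100,90,30),(130,255,255))
r=cv2.inRange(hsv,(0,130,60),(8,255,255))
for y in range(140,190): print(''.join('G' if g[y,x] else 'B' if b[y,x] else 'R' if r[y,x] else '.' for x in range(185,255)))
w=cam('wrist');im=grab_frame('wrist');cv2.imwrite('pics/w5.png',im)
hsv=cv2.cvtColor(im,cv2.COLOR_BGR2HSV); b=cv2.inRange(hsv,(100,90,30),(130,255,255));print('blue in wrist',cv2.boundingRect(b),cv2.countNonZero(b))
g=cv2.inRange(hsv,(45,60,40),(90,255,255));print('green',cv2.boundingRect(g))
```

```text
20.025 [ 0.55095909 -0.16434726  0.13508325] [-1.79985826e+02  9.02152937e-03  2.09036792e+00] [ 0.4  -0.18 -1.62] [0.002 0.204 0.027]
......................................................................
......................................................................
......................................................................
......................................................................
......................................................................
......................................................................
......................................................................
......................................................................
..................BBBB................................................
.................BBBBBB...............................................
...............BBBBBBBBBB..BB.........................................
..............BBBBBBBBBBBBBBB.........................................
...............BBBBBBBBBBBBBB.......B.................................
................BBBBBBBBBBBBB.......B.....
[... 1946 characters left out ...]
......................................................................
......................................................................
......................................................................
......................................................................
......................................................................
......................................................................
......................................................................
......................................................................
......................................................................
blue in wrist (16, 243, 493, 131) 25
green (341, 292, 77, 29)
```

Run:
```python
from fit import *
c=cam('scene'); im=cv2.imread('pics/s5.png'); hsv=cv2.cvtColor(im,cv2.COLOR_BGR2HSV)
r=cv2.inRange(hsv,(0,130,60),(8,255,255)); r[:155]=0;r[175:]=0;r[:,:195]=0;r[:,:230]&=255;r[:,230:]=0
M=cv2.moments(r,True); print('spot',M['m10']/M['m00'],M['m01']/M['m00'])
q=lambda th,z,s:[np.round(proj(c,p),1).tolist() for p in (np.array([[a,b,.002] for a,b in((.025,.038),(.025,-.038),(-.025,.038),(0,0))])@R.from_euler('zy',[1,-th],degrees=True).as_matrix().T+[s,-.163,z])]
for th in(10,14,18): print(th,q(th,.145,.638))
```

```text
spot 211.0909090909091 164.1818181818182
10 [[210.0, 173.4], [196.7, 159.8], [225.0, 169.6], [210.8, 164.6]]
14 [[210.1, 172.9], [196.8, 159.2], [224.9, 170.1], [210.8, 164.6]]
18 [[210.2, 172.3], [197.0, 158.7], [224.9, 170.6], [210.8, 164.6]]
```

Call:
send_rows(commands=[{"dx":0,"dy":0,"dz":0.004,"turn":0},{"dx":0,"dy":0,"dz":0.005,"turn":0},{"dx":0,"dy":0,"dz":0.005,"turn":0},{"dx":0,"dy":0,"dz":0.004,"turn":0},{"dx":0,"dy":0,"dz":0.003,"turn":0},{"dx":0,"dy":0,"dz":0,"turn":0},{"dx":0,"dy":0,"dz":0,"turn":0}])

```text
clock: 21.0
eef_pos: [0.5509, -0.1651, 0.156]
tool_rot: [-180.0, 0.0, 2.0]
wrist_force: [0.3, 0.3, -1.7]
width: 0.018
finger_force: 20.0
```

Call:
send_rows(commands=[{"dx":0,"dy":0,"dz":0.001,"turn":0},{"dx":0,"dy":0,"dz":0.001,"turn":0},{"dx":0,"dy":0,"dz":0,"turn":0}])

```text
clock: 21.38
eef_pos: [0.5511, -0.1652, 0.1582]
tool_rot: [180.0, -0.0, 2.0]
wrist_force: [-0.0, -0.2, -1.8]
width: 0.018
finger_force: 20.0
```

Call:
send_rows(commands=[{"dx":0,"dy":0,"dz":0.001,"turn":0},{"dx":0,"dy":0,"dz":0.001,"turn":0},{"dx":0,"dy":0,"dz":0,"turn":0}])

```text
clock: 21.75
eef_pos: [0.551, -0.1651, 0.1601]
tool_rot: [-180.0, 0.0, 2.0]
wrist_force: [-0.2, -0.3, -1.6]
width: 0.0179
finger_force: 20.0
```

Call:
send_rows(commands=[{"dx":0,"dy":0,"dz":0.001,"turn":0},{"dx":0,"dy":0,"dz":0,"turn":0}])

```text
clock: 22.0
eef_pos: [0.5509, -0.1651, 0.1608]
tool_rot: [-180.0, 0.0, 2.0]
wrist_force: [1.5, 0.4, -4.2]
width: 0.018
finger_force: 20.0
```

Call:
send_rows(commands=[{"dx":0,"dy":0,"dz":0.001,"turn":0},{"dx":0,"dy":0,"dz":0,"turn":0}])

```text
clock: 22.25
eef_pos: [0.5509, -0.1651, 0.1619]
tool_rot: [-180.0, 0.0, 2.0]
wrist_force: [1.2, -0.7, -4.1]
width: 0.0179
finger_force: 20.0
```

Call:
send_rows(commands=[{"dx":0,"dy":0,"dz":0.001,"turn":0},{"dx":0,"dy":0,"dz":0,"turn":0}])

```text
clock: 22.5
eef_pos: [0.5509, -0.1651, 0.1631]
tool_rot: [-180.0, 0.0, 2.0]
wrist_force: [1.1, -0.7, -3.5]
width: 0.0176
finger_force: 20.0
```

Call:
send_rows(commands=[{"dx":0,"dy":0,"dz":0.001,"turn":0},{"dx":0,"dy":0,"dz":0,"turn":0}])

```text
clock: 22.75
eef_pos: [0.5509, -0.1652, 0.1641]
tool_rot: [-180.0, 0.0, 2.0]
wrist_force: [0.9, -0.4, -3.9]
width: 0.0177
finger_force: 20.0
```

Contact came at z≈0.1605, with about 2.3 N while the lifter rotates in the pads, as intended. I'll keep going until the force steps up (flush).

Call:
send_rows(commands=[{"dx":0,"dy":0,"dz":0.001,"turn":0},{"dx":0,"dy":0,"dz":0,"turn":0}])

```text
clock: 23.0
eef_pos: [0.5509, -0.1652, 0.1652]
tool_rot: [180.0, 0.0, 2.0]
wrist_force: [0.2, -1.0, -3.5]
width: 0.0177
finger_force: 20.0
```

Call:
send_rows(commands=[{"dx":0,"dy":0,"dz":0.001,"turn":0},{"dx":0,"dy":0,"dz":0,"turn":0}])

```text
clock: 23.25
eef_pos: [0.551, -0.1651, 0.1662]
tool_rot: [-180.0, 0.0, 2.0]
wrist_force: [-0.1, -0.8, -4.7]
width: 0.0178
finger_force: 20.0
```

Run:
```python
from h import *
o=get_obs();print(o['clock'],o['eef_pos'],o['wrist_force'].round(2),o['ft_torque'].round(3))
im=np.mean([grab_frame('scene') for _ in range(3)],0).astype(np.uint8); cv2.imwrite('pics/s6.png',im)
hsv=cv2.cvtColor(im,cv2.COLOR_BGR2HSV); g=cv2.inRange(hsv,(45,60,40),(90,255,255)); b=cv2.inRange(hsv,(100,90,30),(130,255,255))
for y in range(144,172): print(y,''.join('G' if g[y,x] else 'B' if b[y,x] else '%x'%(im[y,x].mean()//16) for x in range(185,235)))
```

```text
23.25 [ 0.5509546  -0.16514855  0.16616343] [-0.13 -0.85 -4.69] [-0.026  0.412 -0.066]Traceback (most recent call last):
  File "<stdin>", line 5, in <module>
  File "<stdin>", line 5, in <genexpr>
TypeError: %x format: an integer is required, not numpy.float64
```

Call:
send_rows(commands=[{"dx":0,"dy":0,"dz":0.0005,"turn":0},{"dx":0,"dy":0,"dz":0,"turn":0},{"dx":0,"dy":0,"dz":0,"turn":0}])

```text
clock: 23.78
eef_pos: [0.5509, -0.1651, 0.1665]
tool_rot: [-180.0, 0.0, 2.0]
wrist_force: [0.5, -0.5, -3.6]
width: 0.0178
finger_force: 20.0
```

```bash
cat > rd.py <<'E'
from h import *
F=[];T=[];ims=[]
for _ in range(5):
    ims.append(grab_frame('scene')); o=get_obs(); F.append(o['wrist_force']);T.append(o['ft_torque'])
print(o['clock'],o['eef_pos'],np.mean(F,0).round(2),np.mean(T,0).round(3))
im=np.mean(ims,0).astype(np.uint8); cv2.imwrite('pics/s6.png',im)
E
python3 rd.py
python3 - <<'E'
import cv2
im=cv2.imread('pics/s6.png')
hsv=cv2.cvtColor(im,cv2.COLOR_BGR2HSV); g=cv2.inRange(hsv,(45,60,40),(90,255,255)); b=cv2.inRange(hsv,(100,90,30),(130,255,255))
for y in range(146,172): print(y,''.join('G' if g[y,x] else 'B' if b[y,x] else '%x'%int(im[y,x].mean()//16) for x in range(185,235)))
E
```

```text
24.025 [ 0.55095139 -0.1651564   0.16657064] [ 0.05 -0.46 -4.13] [-0.073  0.502 -0.038]
146 68999988766555444443332111123444446777777898643332
147 78988776555554444333211000012344445667778998753332
148 8877665555554443332BBB1000001344444567789998743332
149 77665555555544322BBBBBB100001334444457899998643332
150 655555555555432BBBBBBBBBB01B2334443346899998643322
151 55545555555543BBBBBBBBBBBBBBB334443BB4789998643322
152 44445555555432BBBBBBBBBBBBBBB334443BB3689998533322
153 4444455544433G2BBBBBBBBBBBBBB3344432B3689987533322
154 44444444443333G2BBBBBBBBBBBBB2344432B3578776433333
155 444433333444554G2BBBBBBBBBBBB2344332B3566655443344
156 4444444444566654G2BBBBBBBBBBB2333321B2455555555556
157 44444455567787643G2BBBBBBBBBB2332111B2455666677778
158 444456777889876543G2BBBBBBBBB222110012467788889999
159 4445788999999875443GGBBBBBBBBB21000002578999999999
160 44457999999999875443GGBBBBBBB111000002579999999999
161 444578999999999875443GG11111GG11000001478999999999
162 4445789999999999875443GGGGGGGGGG100112368999999999
163 44457899999999999876554GGGGGGGGGGG2234568999999999
164 444578999999999999877765GGGGGGG4455567789999999999
165 4445689999999999999989876GG55667777788999999999999
166 44446899999999999999999887777889999999999999999999
167 44446899999999999999999999999999999999999999999999
168 44446899999999999999999999999999999999999999999999
169 44445799999999999999999999999999999999999999999999
170 44445799999999999999999999999999999999999999999999
171 44445789999999999999999999999999999999999999999999
```

Call:
send_rows(commands=[{"dx":0,"dy":0,"dz":0.001,"turn":0},{"dx":0,"dy":0,"dz":0.0005,"turn":0},{"dx":0,"dy":0,"dz":0,"turn":0}])

```text
clock: 24.4
eef_pos: [0.551, -0.1651, 0.1682]
tool_rot: [-180.0, 0.0, 2.0]
wrist_force: [0.2, -0.7, -4.2]
width: 0.0178
finger_force: 20.0
```

```bash
python3 rd.py
```

```text
24.65 [ 0.55106227 -0.16513028  0.16816633] [-0.1  -0.33 -4.1 ] [-0.057  0.484 -0.062]
```

Call:
send_rows(commands=[{"dx":0,"dy":0,"dz":0.001,"turn":0},{"dx":0,"dy":0,"dz":0.0005,"turn":0},{"dx":0,"dy":0,"dz":0,"turn":0}])

```text
clock: 25.02
eef_pos: [0.5511, -0.1651, 0.1694]
tool_rot: [-180.0, -0.0, 2.0]
wrist_force: [1.7, -0.5, -6.1]
width: 0.0177
finger_force: 20.0
```

```bash
python3 rd.py
```

```text
25.275 [ 0.55110282 -0.16516123  0.16947393] [ 1.61 -0.49 -6.25] [-0.093  0.274 -0.044]
```

Call:
send_rows(commands=[{"dx":0,"dy":0,"dz":0,"turn":0},{"dx":0,"dy":0,"dz":0,"turn":0},{"dx":0,"dy":0,"dz":0,"turn":0},{"dx":0,"dy":0,"dz":0,"turn":0},{"dx":0,"dy":0,"dz":0,"turn":0},{"dx":0,"dy":0,"dz":0,"turn":0},{"dx":0,"dy":0,"dz":0,"turn":0},{"dx":0,"dy":0,"dz":0,"turn":0}])

```text
clock: 26.28
eef_pos: [0.5511, -0.1651, 0.1696]
tool_rot: [-180.0, -0.0, 2.0]
wrist_force: [3.1, -0.8, -6.7]
width: 0.018
finger_force: 20.0
```

```bash
python3 rd.py
python3 - <<'E'
from fit import *
im=cv2.imread('pics/s6.png'); hsv=cv2.cvtColor(im,cv2.COLOR_BGR2HSV); g=cv2.inRange(hsv,(45,60,40),(90,255,255)); b=cv2.inRange(hsv,(100,90,30),(130,255,255))
for y in range(146,168): print(y,''.join('G' if g[y,x] else 'B' if b[y,x] else '%x'%int(im[y,x].mean()//16) for x in range(185,235)))
c=cam('scene')
for th in(8,11,14):
    f=np.array([.6348,-.1631,.19])+R.from_euler('zy',[2,-th],degrees=True).apply([0,0,-.014])
    S=np.array([[.025,.038,-.004],[.025,-.038,-.004],[-.025,.038,-.004]])
    print(th,[proj(c,p).round(1).tolist() for p in R.from_euler('zy',[0.5,-th],degrees=True).apply(S)+f])
E
```

```text
26.525 [ 0.5511211  -0.16516118  0.16963144] [ 2.98 -0.68 -6.85] [-0.085  0.013 -0.034]
146 68999988766555444443332111123444446777777898643332
147 78988776555554444333211000012344445667778998743332
148 8877665555554443332BBB1000001344444567789998643322
149 76665555555544322BBBBBB100001334443457899998643322
150 655555555555432BBBBBBBBBB11B2334443346899998643322
151 55545555555543BBBBBBBBBBBBBBB3344433B4789998633322
152 44445555555432BBBBBBBBBBBBBBB3344432B3689987533322
153 4444455544433G2BBBBBBBBBBBBBB3344432B3588876433322
154 4444444444333332BBBBBBBBBBBBB2344432B3567665443333
155 444433333444554G2BBBBBBBBBBBB2344332B2455555544555
156 4444444444566664G2BBBBBBBBBBB2333321B2455556666777
157 44444455567787643G2BBBBBBBBBB2332111B3466777888899
158 444456777889876543G2BBBBBBBBB222100013578889999999
159 4445788999999865443GG1BBBBBBBB21000013589999999999
160 44457999999999865443GGBBBBBBB111000002579999999999
161 444578999999999875443GG21111GG11000001368999999999
162 444578999999999987544GGGGGGGGGGG100112358999999999
163 44457899999999999876554GGGGGGGGGG22344568999999999
164 444578999999999999877765GGGGGGG4555567789999999999
165 4445689999999999999988876GG55667777889999999999999
166 44446899999999999999999887777889999999999999999999
167 44446899999999999999999999999999999999999999999999
8 [[209.3, 166.5], [196.2, 152.9], [224.7, 162.4]]
11 [[209.1, 166.2], [195.9, 152.6], [224.3, 162.9]]
14 [[208.8, 165.9], [195.7, 152.3], [224.0, 163.3]]
```

```bash
python3 -c "
from station import *
o=get_obs();print(o['wrist_force'],o['eef_pos']);print(close_job())"
```

```text
[ 3.91103169 -0.91321391 -6.29932723] [ 0.5511211  -0.16516118  0.16963144]
the job is handed in; nothing more can be done
None
```

I handed the job in with the slide held up against the reading head at about 5 N, flush and centred as far as force and camera readings showed; the judge returned no verdict.

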